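# Lock the pot tray down for carrying

### The arm

A 6-joint arm with a two-finger parallel gripper is mounted at the origin on the work surface. World frame = base frame: x ahead of the robot, y to its left, z up, the work surface at z = 0. Lengths are in mm, angles in rad, forces in N, time in s.
With the tool pointing down it reaches from about 400 to 825 mm from the base axis. Payload 7 kg.
Tool frame: the origin (TCP) lies midway between the tips of the shut fingers; the grasp point (between the pads) lies 19 mm behind it; z points along the fingers, x is the direction in which the jaws open and shut, and the axes are right-handed (so a half turn about z gives the same grasp; the last joint's range is limited). The gripper opens to 88 mm and grips with 3 to 60 N. Pads are 19 mm wide; open, the fingers measure 130 mm over their backs; the gripper's body (78 mm by 193 mm) begins 47 mm behind the grasp point.
Start: joints at [1.598, 0.359, 0.012, 0, -1.224, -0.288], TCP at [174.061, 652.149, 226.561] pointing down, gripper open.
Joint ranges: [-3.07, 3.07], [-1.43, 2.12], [-1.02, 1.25], [-3.03, 1.67], [-3.05, -0], [-3.03, 3.03]. Speed limits (rad/s): [2.39, 2.39, 3.01, 3.14, 3.14, 3.14].

### API

Orientations are given as a unit quaternion [x, y, z, w].
In Python, from rig import robot gives the robot as it stands. The module is installed in compiled form; this text tells all that it offers.
- The arm moves only by the tool jog_arm, never from a script. Its arguments are lists of equal length, an entry for each row: "travel": the shift along the tool's x, y, z in m, a list of three; "twist": the turn about the tool's z in degrees; "grip": the opening, from 0 (shut) to 1 (fully open). A call has 1 to 20 rows; each row shifts and turns the commanded pose from where the row before left it, along the tool's axes as they then stand; what a row does not reach is not made up. A row lasts 1/10 s, in which the tool goes at most 50 mm and 8.59 degrees, less where a joint would pass 70% of its speed; a pose out of reach is approached as far as the arm can. A call with a gripper value outside its range is refused whole. The fingers move at their own pace and stop on an object; the grip force is fixed at half the most. Time passes only in rows, so rows that do not move let the fingers close. It gives the time, the measured TCP pose, the force and the opening at its end, in the units of the state.
- robot.sense(): the state, without advancing time (a new reading comes with each control period).
- robot.grab_frame(name): name is "scene" or "top" or "wrist"; returns the picture (480x640x3 uint8, red, green, blue); there is no depth.
- robot.camera_info(name): a dict with "fx", "fy", "cx", "cy" (pixels), "T" (4x4, takes a point from camera to world coordinates). Camera axes: x right, y up, looking along -z (the intrinsics and any distortion apply to the point x, -y, -z); pixel columns grow to the right and rows downward; lengths in mm; the calibration is good to about 2 mm. The wrist camera is an equidistant fisheye: a pixel r from the principal point sees the ray r / f radians off the axis. A picture is of the moment at which its call begins: read the wrist's pose just before it. camera_info takes no time and is no camera call; for the wrist camera it gives the pose at the moment of the call.
- robot.sign_off(): hands the job in, once; it reports no verdict.
The state is a dict: "t": time; "joint_pos": joint angles; "joint_velocities": joint speeds; "joint_torque": joint torques, N m; "ee_pos": TCP position; "ee_rot": TCP orientation; "force": force on the tool from outside, world axes, zero at the start; "torque": the same for the moment, N m; "opening": finger opening in mm.
Only numpy, scipy, OpenCV 4.12 (cv2) and the standard library are available. Lean on these libraries where they do the work, as an engineer would, in place of code of your own. Each camera call takes 0.05 s, during which the arm holds its last target.

### The job

Make the pot carrier ready to be carried. Slide the lock's T-grip fully back to its end stop so the bolt is out of the way, swing the hold-down arm in over the pots until it stops along the middle of the tray, then slide the T-grip fully forward to its other end stop so that the bolt holds the arm. Leave the pots standing as they are and do not push or tip the other things on the bench.

Things in the scene. Friction and masses are not known exactly. Their poses are not given: they have to be found in the camera images.
- carrier: Fixed pot carrier: wooden board 220 (x) x 470 (y) x 12 mm with a black tray of four pots, a hinge post at its +y end and a dark wooden lock block at its -y end. Origin at bench level, 25 mm to +y of the board's middle; z up. Tray 180 x 215 mm, centre y = +17 mm, walls 42 mm high. Lock block 60 x 150 mm, centre x = -26, y = -185 mm, 95 mm high; bolt guides at y = -118 and -252 mm, 122 mm high.
- hold_arm (a joint): Angle (rad) of the hold-down arm about its upright hinge, 0 to 1.5, stiff enough to stay where it is left. 0: stopped, the arm lies along the middle of the tray, pointing to the carrier's -y; larger: swung out, its free end towards the carrier's -x (clockwise seen from above is opening).
- bar_grip (a point): Centre of the grip part of the arm's handle: an upright round wooden knob, 28 mm in diameter, standing on the arm 160 mm from the hinge axis; it reaches from 114 to 170 mm over the bench, this point lies at 148 mm. The point's y axis points along the arm towards the hinge, z up.
- bar_hinge (a point): Point on the arm's upright hinge axis at mid-thickness of the arm, 108 mm over the bench (carrier x = 0, y = +160 mm). The arm is a flat aluminium bar 28 mm wide, 12 mm thick, reaching 260 mm from the axis, with two black crosspieces (130 x 22 x 8 mm) under it, 90 and 195 mm from the axis, undersides 94 mm over the bench, 14 mm above the pots.
- lock_bolt (a joint): Position (m) of the lock bolt, 0 to 0.08. 0: fully back, T-grip at the end stop farthest from the arm; 0.08: fully forward at the other end stop, where the round bolt (14 mm thick, 108 mm over the bench) passes in front of the arm's free end and holds it in. A bolt partly forward blocks the arm's way in. Friction about 3 N; it stays where it is left.
- lock_grip (a point): Centre of the lock's T-grip: a black plastic block 70 mm long (carrier x), 20 mm thick (carrier y), 42 mm high, reaching from 128 to 170 mm over the bench; this point lies at 150 mm. It slides along the point's y axis (carrier y); +y is forward (locking). The bolt's tip is 85 mm ahead of this point.
- pot1: Terracotta pot filled with soil, 68 mm across, 65 mm high, standing in a cell of the tray, top 80 mm over the bench. Origin at the centre of its underside, z up.
- pot2: Black plastic pot of the same size, in the tray.
- pot3: Terracotta pot of the same size with moss, in the tray.
- pot4: Black plastic pot of the same size with moss, in the tray.
- moss_dish: Bystander: white ceramic dish of moss, 100 mm across, about 40 mm high, on the bench just in front (-x) of the carrier. Origin at the centre of its underside.
- root_hook: Bystander: stainless root hook lying on the bench, 195 mm long, 14 mm thick. Origin on the bench at its middle.
- tamper: Bystander: silicone tamper lying on the bench, 150 mm long, 52 mm thick at its head. Origin on the bench near its middle.
- clip: Bystander: spring clip 70 mm long holding a 230 mm chopstick, lying on the bench near the robot. Origin on the bench under the clip's middle.
Things that resemble listed ones, but are neither listed nor needed, are in the scene too. Leave any blue or red look-alike of the pot1 alone.

How it is judged (in metres and radians):
On the way, in this order (a step that is already met when the one before it is completed fails the run):
1. the lock bolt is drawn fully back, within 6 mm of its stop (value of joint lock_bolt below 0.006 m), for 0.1 s.
2. the hold-down arm is swung in over the pots, within 0.05 rad of its stop (value of joint hold_arm below 0.05 rad), for 0.2 s.
3. the lock bolt is slid fully forward, within 5 mm of its stop, with the arm still in (value of joint lock_bolt above 0.075 m and value of joint hold_arm below 0.05 rad), for 0.2 s.
At the end, for the whole second after the job is handed in: The hold-down arm rests within 0.05 rad of its stop over the tray, the lock bolt is within 5 mm of its forward end stop, and the four pots stand upright (within 0.15 rad) in their cells, within 20 mm of where they were (all of step 3 and velocity of joint hold_arm between -0.05 and 0.05 rad/s and angle between each of pot1, pot2, pot3, pot4's own z axis and vertical below 0.15 rad and distance of each of pot1, pot2, pot3, pot4 from where it was at the start of the episode below 0.02 m); the robot touches nothing.
It fails at once if a pot is tipped by more than 0.3 rad or shifted by more than 20 mm (angle between any of pot1, pot2, pot3, pot4's own z axis and vertical above 0.3 rad or distance of any of pot1, pot2, pot3, pot4 from where it was at the start of the episode above 0.02 m).
It fails at once if the moss dish, root hook, tamper or clip is pushed more than 20 mm, or the dish is tipped by more than 0.3 rad (distance of any of moss_dish, root_hook, tamper, clip from where it was at the start of the episode above 0.02 m or angle between moss_dish's own z axis and vertical above 0.3 rad).
It also fails if it takes over 54 s, if anything falls off the work surface, if the arm or the gripper's body presses on something with over 40 N, if the wrist force passes 120 N, or if a joint passes its speed limit or range.

## Working session

There is one attempt and no reset: what is moved stays moved. The work goes in short steps, Python scripts to look and compute and a tool call to move; the robot and the scene stay as the last step left them, time stands still between calls to the robot, and variables do not carry over. Pictures are saved under pics/ and viewed, and the job is handed in when it is done.

Besides the shell and the picture viewer there is one more tool, called after ">>>" as name(argument=value, ...) on one line, values as JSON. jog_arm: Moves the arm, as the interface text tells. Its arguments: {"type":"object","properties":{"travel":{"type":"array"},"twist":{"type":"array"},"grip":{"type":"array"}},"required":["travel","twist","grip"]}

```bash
mkdir -p pics; python3 - <<'E'
from rig import robot
import cv2
for n in("scene","top"):
    im=robot.grab_frame(n);cv2.imwrite(f"pics/{n}0.png",im[:,:,::-1])
    i=robot.camera_info(n);print(n,{k:(v if k!="T" else [[round(float(x),3) for x in r] for r in v]) for k,v in i.items()})
s=robot.sense();print(s)
E
```

```text
scene {'fx': 474.13570451720574, 'fy': 474.13570451720574, 'cx': 320.2963198268564, 'cy': 245.46624220513488, 'T': [[0.444, -0.743, 0.501, 1215.728], [0.896, 0.361, -0.258, -353.006], [0.011, 0.563, 0.826, 1160.462], [0.0, 0.0, 0.0, 1.0]]}
top {'fx': 577.6468743140485, 'fy': 577.6468743140485, 'cx': 318.924062291363, 'cy': 230.7053666207335, 'T': [[0.014, 0.984, -0.176, 343.56], [-1.0, 0.015, 0.002, -9.554], [0.004, 0.176, 0.984, 1474.732], [0.0, 0.0, 0.0, 1.0]]}
{'t': 0.1, 'joint_pos': array([ 1.59810976e+00,  3.59317189e-01,  1.11568527e-02, -3.45369341e-04,
       -1.22406838e+00, -2.88080290e-01]), 'joint_velocities': array([ 0.00076026, -0.00070584,  0.00202424,  0.00133018, -0.00111181,
       -0.00229865]), 'joint_torque': array([-1.94480628e-03, -5.84162951e+01,  2.93751848e+01,  7.01563373e+00,
        1.02070443e-02, -4.39652956e-05]), 'ee_pos': array([173.9425407 , 651.75796291, 225.7112508 ]), 'ee_rot': array([-6.09124133e-01,  7.93074556e-01, -4.84317900e-04, -5.52026611e-04]), 'force': array([-0.18901332, -0.56454607,  0.27912493]), 'torque': array([ 0.03320109, -0.01091563,  0.02774234]), 'opening': 87.47397561256248}
```

View pics/scene0.png

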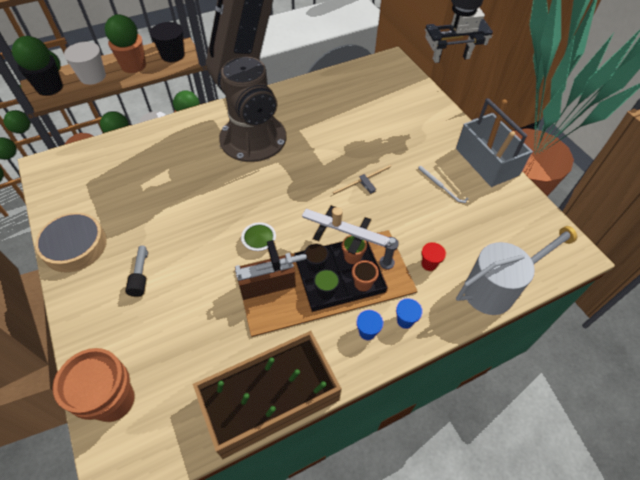

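View pics/top0.png

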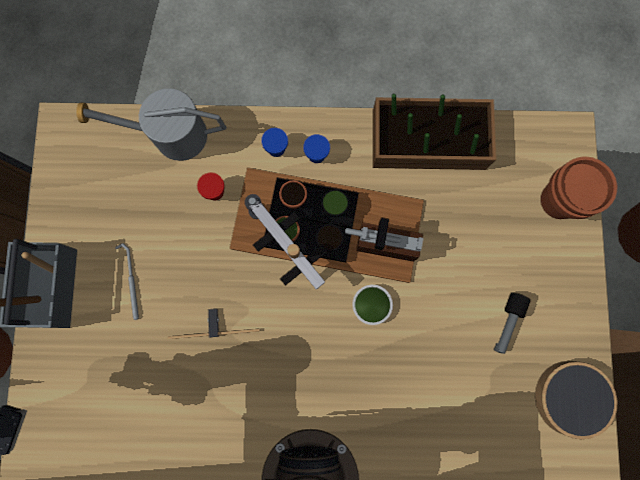

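The top view shows the hinge at about (253,202), the wooden knob (293,250), the arm's free end (320,285), the black T-grip (382,236), and the dish (374,305). I'll zoom in and fit the carrier pose.

```bash
cat > h.py <<'E'
import numpy as np
from rig import robot
def proj(n,P):
    i=robot.camera_info(n);T=np.array(i["T"]);P=np.atleast_2d(P)
    c=(P-T[:3,3])@T[:3,:3];c=c*[1,-1,-1]
    return np.c_[i["fx"]*c[:,0]/c[:,2]+i["cx"],i["fy"]*c[:,1]/c[:,2]+i["cy"]]
def back(n,u,v,z):
    i=robot.camera_info(n);T=np.array(i["T"])
    d=T[:3,:3]@np.array([(u-i["cx"])/i["fx"],-(v-i["cy"])/i["fy"],-1]);o=T[:3,3]
    return o+d*(z-o[2])/d[2]
E
python3 - <<'E'
import cv2
from h import *
im=cv2.imread("pics/top0.png");cv2.imwrite("pics/topc.png",cv2.resize(im[150:330,220:440],(792,648)[:2] if 0 else (733,600),interpolation=cv2.INTER_CUBIC))
im=cv2.imread("pics/scene0.png");cv2.imwrite("pics/scenec.png",cv2.resize(im[190:340,225:425],(800,600),interpolation=cv2.INTER_CUBIC))
for nm,u,v,z in [("hinge",253,202,114),("knob",293,250,170),("tip",320,285,114),("T",382,236,170),("c1",247,168,12),("c2",425,200,12),("c3",412,282,12),("c4",232,248,12),("dish",374,305,40)]:
    print(nm,back("top",u,v,z).round(1))
for nm,u,v,z in [("knob",337,212,170),("T",273,256,170),("dish",259,237,40)]: print(nm,back("scene",u,v,z).round(1))
E
```

```text
hinge [654.9 148.1 114. ]
knob [531.3  46.6 170. ]
tip [457.1 -16.3 114. ]
T [ 566.7 -156.6  170. ]
c1 [769.3 178.8  12. ]
c2 [ 690.3 -286.6   12. ]
c3 [ 476.6 -249.8   12. ]
c4 [556.9 209.5  12. ]
dish [ 415.9 -150.6   40. ]
knob [538.2  44.1 170. ]
T [ 592.2 -163.5  170. ]
dish [ 432.4 -149.2   40. ]
```

View pics/topc.png

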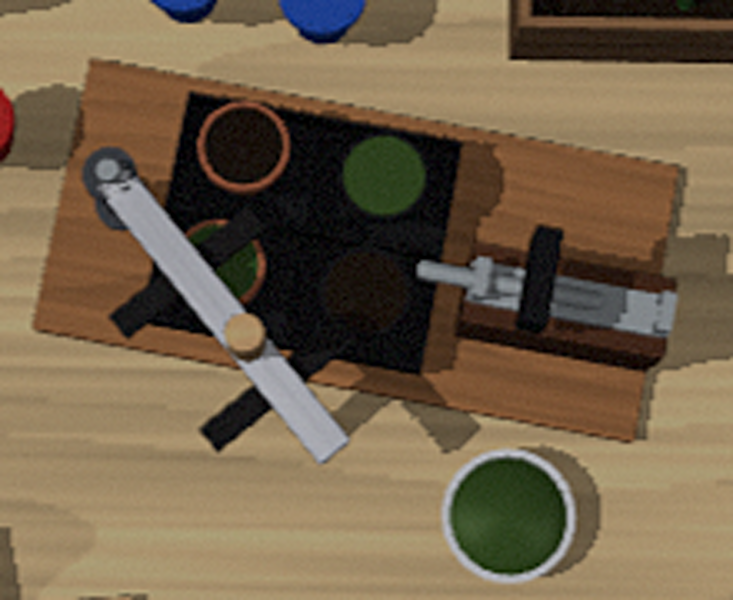

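View pics/scenec.png

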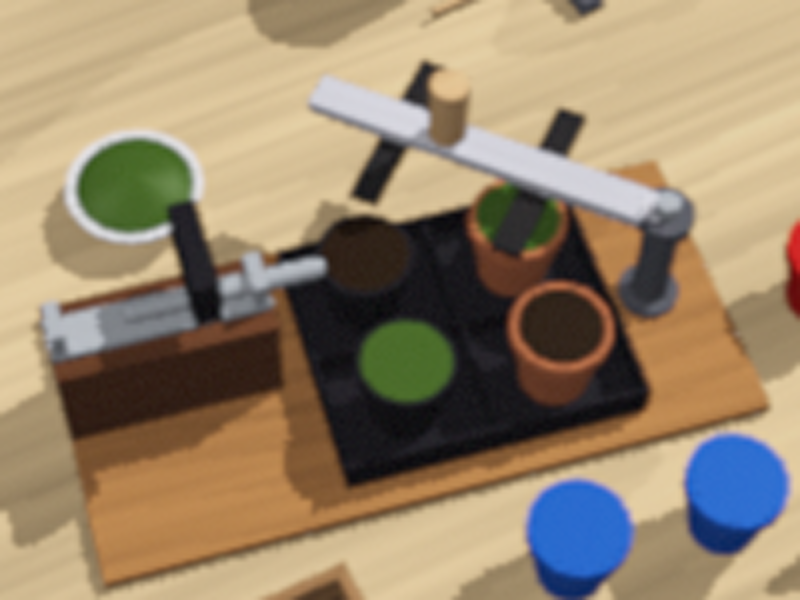

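```bash
cat > fit.py <<'E'
from h import *
from scipy.optimize import least_squares
t=lambda u,v:(220+u/3.332,150+v/3.333); s=lambda u,v:(225+u/4,190+v/4)
def pts(p):
    x,y,th,a,q=p
    R=np.array([[np.cos(th),-np.sin(th)],[np.sin(th),np.cos(th)]])
    W=lambda cx,cy,z:np.r_[np.array([x,y])+R@[cx,cy],z]
    arm=lambda r,w,z:W(-r*np.sin(a)+w*np.cos(a),160-r*np.cos(a)-w*np.sin(a),z)
    return W,arm
def model(p):
    W,arm=pts(p);q=p[4]
    return dict(A=W(110,210,12),B=W(110,-260,12),C=W(-110,-260,12),D=W(-110,210,12),K=arm(160,0,170),E=arm(260,0,114))
obs=[("top","A",t(92,59)),("top","B",t(686,166)),("top","C",t(636,440)),("top","D",t(35,329)),
("scene","D",s(655,163)),("scene","A",s(768,407)),("scene","B",s(106,583)),
("top","K",t(245,329)),("scene","K",s(450,82)),("top","E",t(335,448)),("scene","E",s(315,92))]
def res(p):
    m=model(p);return np.concatenate([proj(c,m[k])[0]-o for c,k,o in obs])
r=least_squares(res,[620,-20,-.18,.8,0],loss="soft_l1")
if __name__=="__main__":
    p=r.x;print(p.round(4));[print(o[0],o[1],e) for o,e in zip(obs,res(p).reshape(-1,2).round(1))]
    W,arm=pts(p);print("knob",arm(160,0,148).round(1))
    for n in("top","scene"):
        f=t if n=="top" else s
        uv0=np.array([t(541,272) if n=="top" else s(183,212)])[0]
        for z in(170,):
            P=back(n,*uv0,z);d=P[:2]-p[:2];c,sn=np.cos(p[2]),np.sin(p[2]);print(n,"T carrier xy",c*d[0]+sn*d[1],-sn*d[0]+c*d[1])
    P=back("top",*t(418,270),108);d=P[:2]-p[:2];print("bolt tip",c*d[0]+sn*d[1],-sn*d[0]+c*d[1])
    P=back("scene",*s(322,266),108);d=P[:2]-p[:2];print("bolt tip",c*d[0]+sn*d[1],-sn*d[0]+c*d[1])
E
python3 fit.py
```

```text
[ 6.296419e+02 -9.939700e+00 -1.743000e-01  7.032000e-01  0.000000e+00]
top A [-0.2 -1.6]
top B [-1.5 -0.8]
top C [-0.   0.1]
top D [-1.  -1.1]
scene D [-0.1 -1.1]
scene A [ 0.3 -0.1]
scene B [-2.1  0. ]
top K [ 0. -0.]
scene K [-0.7  0.3]
top E [0.4 0.5]
scene E [-0.6 -1.3]
knob [534.3  45.4 148. ]
top T carrier xy -26.32643766094365 -154.4147846344424
scene T carrier xy -50.090222932122266 -154.27302826150955
bolt tip -29.440043567597534 -71.97084227257491
bolt tip -25.60380304852299 -70.66973806825823
```

Pose fit is consistent to about 2 px: carrier at (630,-10), yaw -10°, arm at 0.70 rad, T-grip at carrier (-26,-155). That gives T at world (577,-158).

Candidates:
- **Lock grip:** the black T block at top (382,236). The black crosspieces at (268,235) and (300,270) and the clip at (213,322) could be mistaken for it.
- **Knob:** the wooden knob at (293,250). The basket's wooden handles at (40,265) could be mistaken for it.

The crop confirms the T on the bolt and the knob on the arm. I'm moving to hover over the T.

>>> jog_arm(travel=[[0.034,-0.03,0.0005],[0.034,-0.03,0.0005],[0.034,-0.03,0.0005],[0.034,-0.03,0.0005],[0.034,-0.03,0.0005],[0.034,-0.03,0.0005],[0.034,-0.03,0.0005],[0.034,-0.03,0.0005],[0.034,-0.03,0.0005],[0.034,-0.03,0.0005],[0.034,-0.03,0.0005],[0.034,-0.03,0.0005],[0.034,-0.03,0.0005],[0.034,-0.03,0.0005],[0.034,-0.03,0.0005],[0.034,-0.03,0.0005],[0.034,-0.03,0.0005],[0.034,-0.03,0.0005],[0.034,-0.03,0.0005],[0.034,-0.03,0.0005]], twist=[0,0,0,0,0,0,0,0,0,0,0,0,0,0,0,0,0,0,0,0], grip=[1,1,1,1,1,1,1,1,1,1,1,1,1,1,1,1,1,1,1,1])

```text
t: 2.1
ee_pos: [578.8, -161.5, 216.2]
ee_rot: [-0.609, 0.793, 0.0, -0.0]
force: [1.5, 0.9, 0.7]
opening: 87.7
```

>>> jog_arm(travel=[[0,0,0],[0,0,0]], twist=[-2.5,-2.5], grip=[1,1])

```text
t: 2.3
ee_pos: [578.2, -161.2, 215.2]
ee_rot: [-0.643, 0.766, 0.001, -0.001]
force: [-0.5, 0.4, -0.1]
opening: 87.8
```

```bash
cat > st.py <<'E'
from h import *
from fit import r,pts
from scipy.spatial.transform import Rotation as Ro
import sys
s=robot.sense();R=Ro.from_quat(s["ee_rot"]).as_matrix()
print("t",round(s["t"],2),"tcp",s["ee_pos"].round(1),"x",R[:,0].round(3),"y",R[:,1].round(3),"F",s["force"].round(1),"op",round(s["opening"],1),"j",s["joint_pos"].round(2))
W,arm=pts(r.x);th=r.x[2]
d=s["ee_pos"][:2]-r.x[:2];c,sn=np.cos(th),np.sin(th)
print("tcp in carrier",round(c*d[0]+sn*d[1],1),round(-sn*d[0]+c*d[1],1),"yaw err deg",round(np.degrees(np.arctan2(R[1,0],R[0,0])-(th-np.pi/2)),2))
for n,P in(("T",W(-26,-155,133)),("knob",arm(160,0,133)),("knob0",W(0,0,133))): print(n,P.round(1),"tool d",(R.T@(P-s["ee_pos"])).round(1))
E
cat > pic.py <<'E'
import sys,cv2
from rig import robot
for n in sys.argv[2:]:
    cv2.imwrite(f"pics/{n}{sys.argv[1]}.png",robot.grab_frame(n)[:,:,::-1])
E
python3 st.py; python3 pic.py 1 wrist
```

```text
t 2.3 tcp [ 578.2 -161.2  215.2] x [-0.174 -0.985  0.   ] y [-0.985  0.174  0.002] F [-0.5  0.4 -0.1] op 87.8 j [ 0.05  0.25 -0.17 -0.   -1.15  1.34]
tcp in carrier -24.4 -157.9 yaw err deg -0.03
T [ 577.2 -158.1  133. ] tool d [-2.9  1.4 82.2]
knob [534.3  45.4 133. ] tool d [-195.9   79.    82.4]
knob0 [629.6  -9.9 133. ] tool d [-157.9  -24.5   82.1]
```

View pics/wrist1.png

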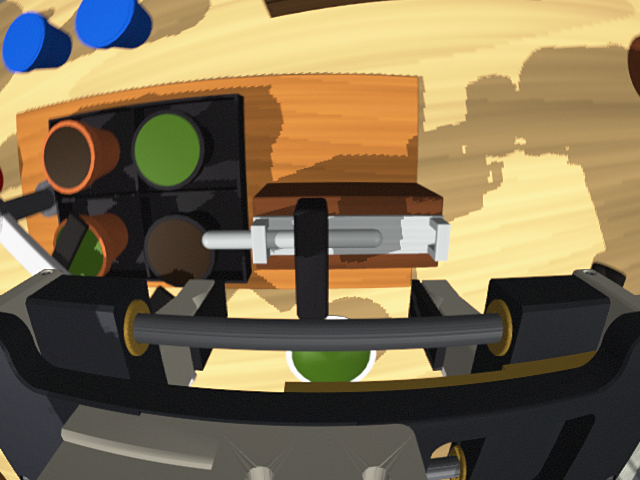

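The wrist view shows the T-grip (311,260) between the open fingers, with the guides at (260,240) and (440,240) lower. Yaw error is about 0. I'm descending and gripping.

>>> jog_arm(travel=[[-0.001,0,0.02],[-0.001,0,0.02],[0,0,0.02],[0,0,0.02],[0,0,0],[0,0,0],[0,0,0],[0,0,0],[0,0,0],[0,0,0]], twist=[0,0,0,0,0,0,0,0,0,0], grip=[1,1,1,1,0.5,0,0,0,0,0])

```text
t: 3.35
ee_pos: [579.0, -157.6, 137.1]
ee_rot: [-0.643, 0.766, -0.0, 0.0]
force: [0.3, -1.3, 0.0]
opening: 45.2
```

```bash
python3 st.py
```

```text
t 3.35 tcp [ 579.  -157.6  137.1] x [-0.173 -0.985 -0.   ] y [-0.985  0.173 -0.001] F [ 0.3 -1.3  0. ] op 45.2 j [ 0.06  0.31 -0.28  0.   -0.98  1.34]
tcp in carrier -24.3 -154.2 yaw err deg 0.04
T [ 577.2 -158.1  133. ] tool d [0.8 1.7 4.1]
knob [534.3  45.4 133. ] tool d [-192.2   79.1    4.1]
knob0 [629.6  -9.9 133. ] tool d [-154.2  -24.4    4.2]
```

Fingers are still closing, so I'm waiting.

>>> jog_arm(travel=[[0,0,0.002],[0,0,0],[0,0,0],[0,0,0],[0,0,0],[0,0,0],[0,0,0]], twist=[0,0,0,0,0,0,0], grip=[0,0,0,0,0,0,0])

```text
t: 4.05
ee_pos: [578.7, -157.6, 134.5]
ee_rot: [-0.643, 0.766, 0.0, -0.0]
force: [-1.0, -0.9, -1.7]
opening: 20.1
```

Gripped: the opening of 20.1 mm equals the T's thickness. I'm drawing it back along tool +x.

>>> jog_arm(travel=[[0.008,0,0],[0.008,0,0],[0.008,0,0],[0.008,0,0],[0.008,0,0],[0.008,0,0],[0.004,0,0],[0.004,0,0],[0.003,0,0],[0.003,0,0]], twist=[0,0,0,0,0,0,0,0,0,0], grip=[0,0,0,0,0,0,0,0,0,0])

```text
t: 5.05
ee_pos: [568.2, -218.8, 134.5]
ee_rot: [-0.643, 0.766, -0.0, 0.0]
force: [2.3, 2.4, -3.7]
opening: 20.0
```

```bash
python3 st.py
```

```text
t 5.05 tcp [ 568.2 -218.8  134.5] x [-0.173 -0.985 -0.   ] y [-0.985  0.173 -0.   ] F [ 2.3  2.4 -3.7] op 20.0 j [-0.05  0.32 -0.26 -0.   -0.98  1.44]
tcp in carrier -24.3 -216.4 yaw err deg 0.05
T [ 577.2 -158.1  133. ] tool d [-61.4   1.6   1.5]
knob [534.3  45.4 133. ] tool d [-254.4   78.9    1.5]
knob0 [629.6  -9.9 133. ] tool d [-216.3  -24.5    1.5]
```

Not at the stop yet, since the force is still just friction. I'm continuing.

>>> jog_arm(travel=[[0.003,0,0],[0.003,0,0],[0.002,0,0],[0.002,0,0]], twist=[0,0,0,0], grip=[0,0,0,0])

```text
t: 5.45
ee_pos: [567.9, -221.2, 134.4]
ee_rot: [-0.643, 0.766, 0.003, 0.004]
force: [2.4, 48.9, 7.6]
opening: 20.1
```

>>> jog_arm(travel=[[0.002,0,0],[0.001,0,0],[0,0,0]], twist=[0,0,0], grip=[0,0,0])

```text
t: 5.75
ee_pos: [567.9, -221.4, 134.4]
ee_rot: [-0.644, 0.765, 0.003, 0.005]
force: [2.9, 54.9, 9.0]
opening: 19.5
```

There's a hard stop at 55 N with the TCP at carrier y of about -219. I'm relaxing the command, then opening and rising.

>>> jog_arm(travel=[[-0.005,0,0],[-0.003,0,0],[0,0,0],[0,0,0],[0,0,0],[0,0,0]], twist=[0,0,0,0,0,0], grip=[0,0,0.6,0.6,0.6,0.6])

```text
t: 6.35
ee_pos: [567.0, -224.2, 134.8]
ee_rot: [-0.643, 0.766, -0.0, -0.0]
force: [-0.0, -0.1, 0.4]
opening: 46.6
```

```bash
python3 st.py
```

```text
t 6.35 tcp [ 567.  -224.2  134.8] x [-0.173 -0.985  0.   ] y [-0.985  0.173 -0.   ] F [-0.  -0.1  0.4] op 46.6 j [-0.06  0.33 -0.26  0.   -0.99  1.45]
tcp in carrier -24.5 -221.9 yaw err deg 0.02
T [ 577.2 -158.1  133. ] tool d [-66.9   1.5   1.7]
knob [534.3  45.4 133. ] tool d [-259.9   78.9    1.6]
knob0 [629.6  -9.9 133. ] tool d [-221.9  -24.6    1.7]
```

>>> jog_arm(travel=[[0,0,-0.025],[0,0,-0.03],[0,0,-0.025],[0,0,0],[-0.037,0.011,0],[-0.037,0.011,0],[-0.037,0.011,0],[-0.037,0.011,0],[-0.037,0.011,0],[-0.037,0.012,0],[-0.038,0.012,0]], twist=[0,0,0,0,0,0,0,0,0,0,0], grip=[1,1,1,1,1,1,1,1,1,1,1])

```text
t: 7.45
ee_pos: [533.7, 47.1, 214.2]
ee_rot: [-0.643, 0.766, 0.0, -0.0]
force: [1.2, 0.0, -0.8]
opening: 87.8
```

>>> jog_arm(travel=[[0,0,0],[0,0,0],[0,0,0],[0,0,0],[0,0,0],[0,0,0],[0,0,0],[0,0,0],[0,0,0]], twist=[-8,-8,-8,-8,-8,-8,-8,0,0], grip=[1,1,1,1,1,1,1,1,1])

```text
t: 8.35
ee_pos: [534.1, 45.8, 214.3]
ee_rot: [0.927, -0.376, -0.0, 0.0]
force: [-0.2, -0.1, -0.7]
opening: 87.4
```

```bash
python3 st.py; python3 pic.py 2 wrist top
```

```text
t 8.35 tcp [534.1  45.8 214.3] x [ 0.717 -0.697 -0.   ] y [-0.697 -0.717  0.   ] F [-0.2 -0.1 -0.7] op 87.4 j [ 0.45  0.14 -0.31  0.   -1.12  1.92]
tcp in carrier -103.7 38.3 yaw err deg 55.78
T [ 577.2 -158.1  133. ] tool d [173.  116.1  81.3]
knob [534.3  45.4 133. ] tool d [ 0.4  0.1 81.3]
knob0 [629.6  -9.9 133. ] tool d [107.3 -26.7  81.2]
```

View pics/wrist2.png

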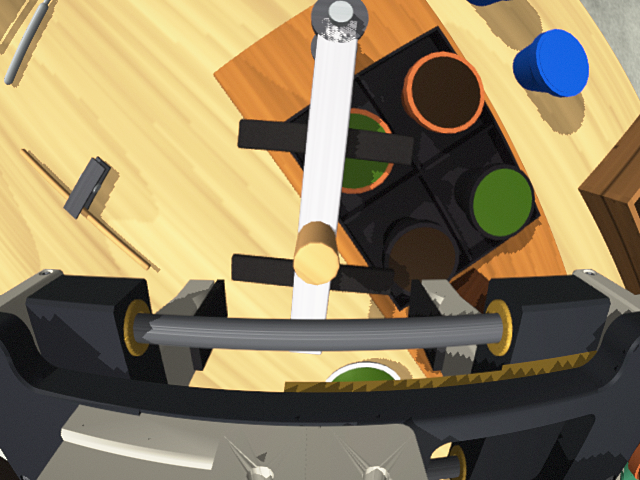

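View pics/top2.png

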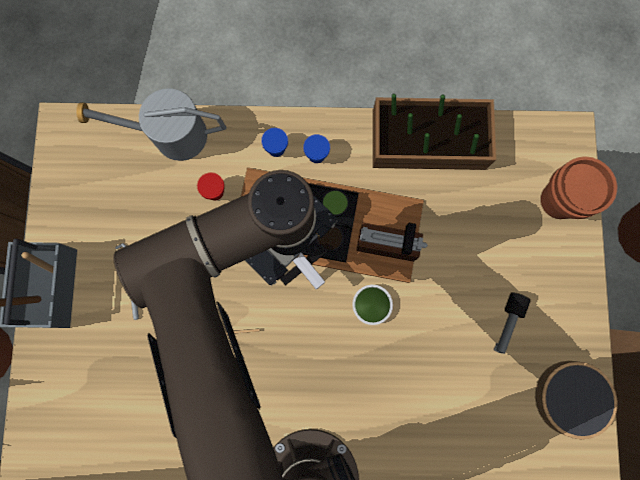

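Bolt is visibly back (T at top px (408,238), was (382,236)), and the knob (315,258) sits between the fingers. I'm descending and gripping the knob, with a script for the arc increments.

>>> jog_arm(travel=[[0,0,0.02],[0,0,0.02],[0,0,0.02],[0,0,0.02],[0,0,0],[0,0,0],[0,0,0],[0,0,0],[0,0,0],[0,0,0],[0,0,0],[0,0,0],[0,0,0],[0,0,0]], twist=[0,0,0,0,0,0,0,0,0,0,0,0,0,0], grip=[1,1,1,1,0.2,0,0,0,0,0,0,0,0,0])

```text
t: 9.85
ee_pos: [534.2, 46.1, 134.6]
ee_rot: [0.927, -0.374, -0.0, 0.0]
force: [-1.5, -0.1, 0.6]
opening: 27.4
```

```bash
python3 st.py; python3 - <<'E'
import numpy as np
from h import *
from fit import r,pts
from scipy.spatial.transform import Rotation as Ro
R=Ro.from_quat(robot.sense()["ee_rot"]).as_matrix()
a=np.linspace(r.x[3],-0.03,15);P=[]
for k in a:
    p=r.x.copy();p[3]=k;P.append(pts(p)[1](160,0,133))
print((np.diff(P,axis=0)@R).round(1).tolist())
E
```

```text
t 9.85 tcp [534.2  46.1 134.6] x [ 0.72  -0.694 -0.   ] y [-0.694 -0.72   0.   ] F [-1.5 -0.1  0.6] op 27.4 j [ 0.45  0.21 -0.42  0.   -0.94  1.92]
tcp in carrier -103.7 38.7 yaw err deg 56.05
T [ 577.2 -158.1  133. ] tool d [172.6 117.3   1.6]
knob [534.3  45.4 133. ] tool d [0.6 0.5 1.6]
knob0 [629.6  -9.9 133. ] tool d [107.6 -25.8   1.6]
[[8.3, 0.7, -0.0], [8.4, 0.3, -0.0], [8.4, -0.2, -0.0], [8.4, -0.6, -0.0], [8.3, -1.0, -0.0], [8.2, -1.5, -0.0], [8.2, -1.9, -0.0], [8.0, -2.3, -0.0], [7.9, -2.8, -0.0], [7.8, -3.2, -0.0], [7.6, -3.6, -0.0], [7.4, -4.0, -0.0], [7.2, -4.3, -0.0], [6.9, -4.7, -0.0]]
```

>>> jog_arm(travel=[[0.008,0.001,0],[0.008,0,0],[0.009,0,0],[0.008,-0.001,0],[0.008,-0.001,0],[0.008,-0.001,0],[0.008,-0.002,0],[0.008,-0.002,0],[0.008,-0.003,0],[0.008,-0.003,0],[0.008,-0.003,0]], twist=[0,0,0,0,0,0,0,0,0,0,0], grip=[0,0,0,0,0,0,0,0,0,0,0])

```text
t: 10.95
ee_pos: [608.1, -5.4, 134.7]
ee_rot: [0.928, -0.374, -0.001, 0.001]
force: [-5.1, 1.9, 5.5]
opening: 27.5
```

```bash
python3 st.py
```

```text
t 10.95 tcp [608.1  -5.4 134.7] x [ 0.721 -0.693 -0.001] y [-0.693 -0.721  0.002] F [-5.1  1.9  5.5] op 27.5 j [ 0.31  0.32 -0.26  0.   -0.99  2.06]
tcp in carrier -22.0 0.8 yaw err deg 56.11
T [ 577.2 -158.1  133. ] tool d [ 83.5 131.5   1.9]
knob [534.3  45.4 133. ] tool d [-88.4  14.6   1.8]
knob0 [629.6  -9.9 133. ] tool d [ 18.7 -11.6   1.7]
```

>>> jog_arm(travel=[[0.006,-0.004,0],[0.005,-0.003,0],[0.003,-0.002,0],[0.003,-0.002,0],[0.002,-0.001,0]], twist=[0,0,0,0,0], grip=[0,0,0,0,0])

```text
t: 11.45
ee_pos: [628.2, -9.4, 134.7]
ee_rot: [0.927, -0.374, -0.002, 0.001]
force: [-18.5, 8.1, 16.1]
opening: 27.5
```

```bash
python3 st.py
```

```text
t 11.45 tcp [628.2  -9.4 134.7] x [ 0.72  -0.693 -0.004] y [-0.693 -0.72   0.004] F [-18.5   8.1  16.1] op 27.5 j [ 0.29  0.36 -0.21 -0.   -1.01  2.08]
tcp in carrier -1.5 0.3 yaw err deg 56.08
T [ 577.2 -158.1  133. ] tool d [ 66.3 142.5   2. ]
knob [534.3  45.4 133. ] tool d [-105.6   25.6    2.2]
knob0 [629.6  -9.9 133. ] tool d [ 1.4 -0.6  1.7]
```

>>> jog_arm(travel=[[0.002,-0.001,0],[0.002,-0.001,0],[0,0,0],[0,0,0]], twist=[0,0,0,0], grip=[0,0,0,0])

```text
t: 11.85
ee_pos: [628.2, -9.6, 134.5]
ee_rot: [0.927, -0.374, -0.006, 0.002]
force: [-29.1, 12.1, 21.7]
opening: 27.1
```

```bash
python3 st.py
```

```text
t 11.85 tcp [628.2  -9.6 134.5] x [ 0.72  -0.694 -0.009] y [-0.694 -0.72   0.007] F [-29.1  12.1  21.7] op 27.1 j [ 0.29  0.36 -0.21 -0.01 -1.02  2.09]
tcp in carrier -1.5 0.1 yaw err deg 56.05
T [ 577.2 -158.1  133. ] tool d [ 66.3 142.3   1.9]
knob [534.3  45.4 133. ] tool d [-105.7   25.5    2.7]
knob0 [629.6  -9.9 133. ] tool d [ 1.3 -0.8  1.5]
```

The arm stops hard at the expected place. I'm relaxing, releasing and rising.

>>> jog_arm(travel=[[-0.002,0.001,0],[-0.002,0.001,0],[0,0,0],[0,0,0],[0,0,0],[0,0,0],[0,0,0],[0,0,-0.02],[0,0,-0.03],[0,0,-0.03],[0,0,0]], twist=[0,0,0,0,0,0,0,0,0,0,0], grip=[0,0,0.6,0.6,0.6,0.6,0.6,0.6,0.6,1,1])

```text
t: 12.95
ee_pos: [633.3, -9.3, 219.4]
ee_rot: [0.927, -0.374, 0.003, -0.002]
force: [-0.8, -0.2, 0.4]
opening: 63.3
```

>>> jog_arm(travel=[[0,0,0],[0,0,0],[0,0,0],[0,0,0],[0,0,0],[0,0,0],[0,0,0],[0,0,0]], twist=[8,8,8,8,8,8,8,0], grip=[1,1,1,1,1,1,1,1])

```text
t: 13.75
ee_pos: [630.8, -9.4, 214.2]
ee_rot: [-0.642, 0.766, 0.0, -0.0]
force: [0.5, 0.1, 0.3]
opening: 87.7
```

```bash
python3 st.py; python3 pic.py 3 scene wrist; python3 -c "
import cv2
im=cv2.imread('pics/scene3.png');cv2.imwrite('pics/scene3c.png',cv2.resize(im[190:340,225:425],(800,600),interpolation=cv2.INTER_CUBIC))"
```

```text
t 13.75 tcp [630.8  -9.4 214.2] x [-0.175 -0.985  0.   ] y [-0.985  0.175  0.   ] F [0.5 0.1 0.3] op 87.7 j [ 0.29  0.29 -0.11 -0.   -1.17  1.1 ]
tcp in carrier 1.0 0.7 yaw err deg -0.08
T [ 577.2 -158.1  133. ] tool d [155.7  26.8  81.2]
knob [534.3  45.4 133. ] tool d [-37.1 104.5  81.2]
knob0 [629.6  -9.9 133. ] tool d [ 0.7  1.  81.2]
```

View pics/scene3c.png

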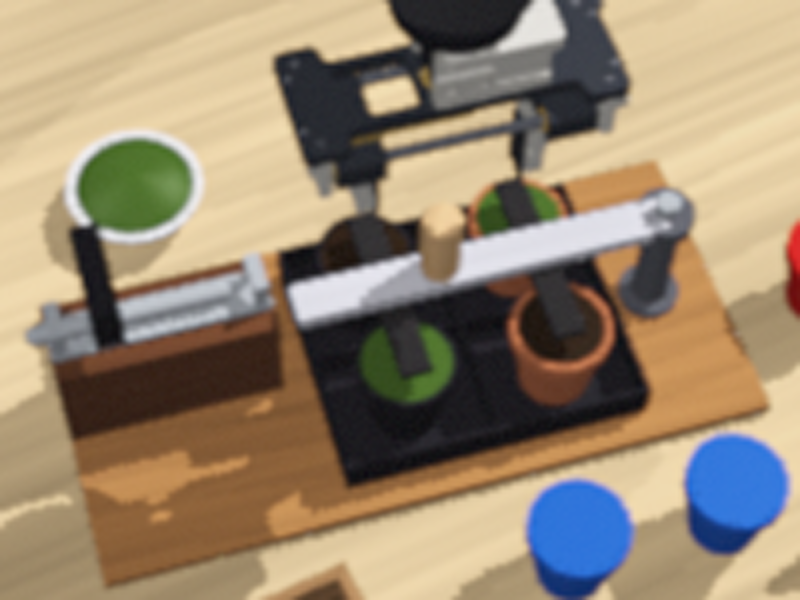

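View pics/wrist3.png

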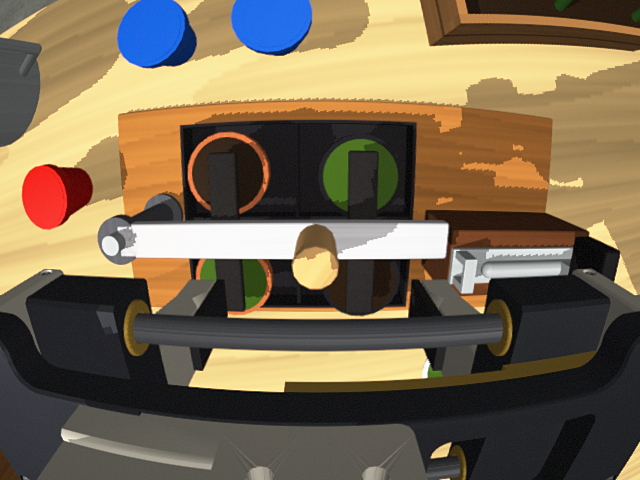

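The arm lies along the middle (knob at crop (441,212), tip at (298,307)), the bolt is fully back and the pots are upright. Next is a numeric check of the arm's angle.

```bash
python3 - <<'E'
from fit import *
P=back("scene",*s(441,212),170);E=back("scene",*s(298,307),114)
H=pts(r.x)[0](0,160,0)
th=r.x[2];c,sn=np.cos(th),np.sin(th)
for Q in(P,E):
    d=Q[:2]-r.x[:2];d=np.array([c*d[0]+sn*d[1],-sn*d[0]+c*d[1]]);print(d.round(1),"a",np.arctan2(-d[0],160-d[1]).round(3))
E
```

```text
[-5.2  3. ] a 0.033
[  4.4 -94.9] a -0.017
```

The arm angle is about 0 within measurement error. I'm going back to the T (tool +220, +25 mm).

>>> jog_arm(travel=[[0.037,0.004,0],[0.037,0.004,0],[0.037,0.004,0],[0.037,0.004,0],[0.036,0.004,0],[0.036,0.005,0],[0,0,0],[0,0,0]], twist=[0,0,0,0,0,0,0,0], grip=[1,1,1,1,1,1,1,1])

```text
t: 14.65
ee_pos: [567.9, -222.6, 214.5]
ee_rot: [-0.643, 0.765, 0.0, 0.0]
force: [0.1, 0.5, 0.7]
opening: 87.8
```

```bash
python3 st.py; python3 pic.py 4 wrist
```

```text
t 14.65 tcp [ 567.9 -222.6  214.5] x [-0.172 -0.985 -0.   ] y [-0.985  0.172 -0.   ] F [0.1 0.5 0.7] op 87.8 j [-0.05  0.26 -0.16 -0.   -1.15  1.45]
tcp in carrier -24.0 -220.1 yaw err deg 0.09
T [ 577.2 -158.1  133. ] tool d [-65.1   1.9  81.5]
knob [534.3  45.4 133. ] tool d [-258.2   79.1   81.5]
knob0 [629.6  -9.9 133. ] tool d [-220.1  -24.3   81.5]
```

View pics/wrist4.png

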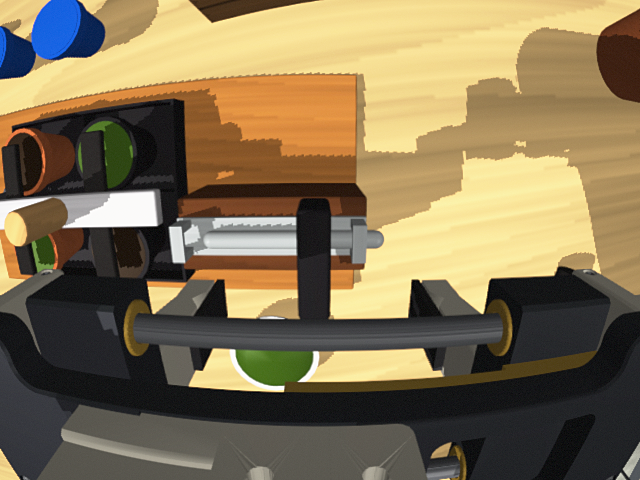

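The T (314,260) sits between the fingers, so I'm descending and gripping.

>>> jog_arm(travel=[[0,0,0.02],[0,0,0.02],[0,0,0.02],[0,0,0.02],[0,0,0],[0,0,0],[0,0,0],[0,0,0],[0,0,0],[0,0,0],[0,0,0],[0,0,0],[0,0,0],[0,0,0],[0,0,0],[0,0,0]], twist=[0,0,0,0,0,0,0,0,0,0,0,0,0,0,0,0], grip=[1,1,1,1,0,0,0,0,0,0,0,0,0,0,0,0])

```text
t: 16.3
ee_pos: [568.4, -220.6, 134.6]
ee_rot: [-0.643, 0.766, 0.0, 0.001]
force: [0.2, 6.3, 2.1]
opening: 19.5
```

```bash
python3 st.py
```

```text
t 16.3 tcp [ 568.4 -220.6  134.6] x [-0.172 -0.985 -0.001] y [-0.985  0.172 -0.   ] F [0.2 6.3 2.1] op 19.5 j [-0.05  0.33 -0.26 -0.   -0.99  1.45]
tcp in carrier -23.8 -218.1 yaw err deg 0.07
T [ 577.2 -158.1  133. ] tool d [-63.1   2.2   1.7]
knob [534.3  45.4 133. ] tool d [-256.1   79.4    1.9]
knob0 [629.6  -9.9 133. ] tool d [-218.1  -24.     1.9]
```

Gripped. I'm sliding it forward about 80 mm.

>>> jog_arm(travel=[[-0.008,0,0],[-0.008,0,0],[-0.008,0,0],[-0.008,0,0],[-0.008,0,0],[-0.008,0,0],[-0.008,0,0],[-0.008,0,0],[-0.005,0,0],[-0.004,0,0],[-0.003,0,0],[-0.003,0,0]], twist=[0,0,0,0,0,0,0,0,0,0,0,0], grip=[0,0,0,0,0,0,0,0,0,0,0,0])

```text
t: 17.5
ee_pos: [581.6, -143.8, 134.6]
ee_rot: [-0.643, 0.766, 0.0, -0.0]
force: [-2.9, -2.2, 2.8]
opening: 19.9
```

```bash
python3 st.py
```

```text
t 17.5 tcp [ 581.6 -143.8  134.6] x [-0.173 -0.985  0.   ] y [-0.985  0.173  0.   ] F [-2.9 -2.2  2.8] op 19.9 j [ 0.08  0.31 -0.28 -0.   -0.98  1.31]
tcp in carrier -24.1 -140.1 yaw err deg 0.04
T [ 577.2 -158.1  133. ] tool d [14.9  1.9  1.6]
knob [534.3  45.4 133. ] tool d [-178.1   79.3    1.6]
knob0 [629.6  -9.9 133. ] tool d [-140.1  -24.2    1.5]
```

>>> jog_arm(travel=[[-0.002,0,0],[-0.002,0,0],[-0.002,0,0],[-0.001,0,0],[0,0,0]], twist=[0,0,0,0,0], grip=[0,0,0,0,0])

```text
t: 18.0
ee_pos: [582.0, -141.2, 134.6]
ee_rot: [-0.643, 0.766, -0.001, -0.003]
force: [-2.4, -23.1, -1.7]
opening: 19.5
```

```bash
python3 st.py
```

```text
t 18.0 tcp [ 582.  -141.2  134.6] x [-0.173 -0.985  0.005] y [-0.985  0.173  0.001] F [ -2.4 -23.1  -1.7] op 19.5 j [ 0.09  0.31 -0.29  0.01 -0.98  1.3 ]
tcp in carrier -24.2 -137.6 yaw err deg 0.01
T [ 577.2 -158.1  133. ] tool d [17.4  1.8  1.7]
knob [534.3  45.4 133. ] tool d [-175.5   79.3    0.7]
knob0 [629.6  -9.9 133. ] tool d [-137.6  -24.2    0.8]
```

The stop is felt at 23 N after about 80.5 mm of travel, which matches the 80 mm stroke. I'm relaxing, opening and rising clear.

>>> jog_arm(travel=[[0.003,0,0],[0,0,0],[0,0,0],[0,0,0],[0,0,0],[0,0,0],[0,0,0],[0,0,-0.02],[0,0,-0.03],[0,0,-0.03],[0,0,-0.03],[0,0,0],[0.03,0.03,0],[0.03,0.03,0],[0.03,0.03,0],[0.03,0.03,0],[0,0,0],[0,0,0]], twist=[0,0,0,0,0,0,0,0,0,0,0,0,0,0,0,0,0,0], grip=[0,0,0.6,0.6,0.6,0.6,0.6,0.6,0.6,0.6,0.6,0.6,0.6,0.6,0.6,0.6,0.6,0.6])

```text
t: 19.8
ee_pos: [443.1, -237.9, 244.7]
ee_rot: [-0.643, 0.766, -0.0, 0.0]
force: [1.0, -0.6, 0.7]
opening: 52.8
```

```bash
python3 st.py; python3 pic.py 5 scene top; python3 -c "
import cv2
im=cv2.imread('pics/scene5.png');cv2.imwrite('pics/scene5c.png',cv2.resize(im[190:340,225:425],(800,600),interpolation=cv2.INTER_CUBIC))
im=cv2.imread('pics/top5.png');cv2.imwrite('pics/top5c.png',cv2.resize(im[150:330,220:440],(733,600),interpolation=cv2.INTER_CUBIC))"
```

```text
t 19.8 tcp [ 443.1 -237.9  244.7] x [-0.174 -0.985 -0.   ] y [-0.985  0.174 -0.001] F [ 1.  -0.6  0.7] op 52.8 j [-0.1   0.06 -0.33 -0.   -1.18  1.5 ]
tcp in carrier -144.2 -256.8 yaw err deg -0.04
T [ 577.2 -158.1  133. ] tool d [-101.9 -118.   111.9]
knob [534.3  45.4 133. ] tool d [-294.8  -40.4  111.9]
knob0 [629.6  -9.9 133. ] tool d [-256.9 -143.9  111.9]
```

View pics/scene5c.png

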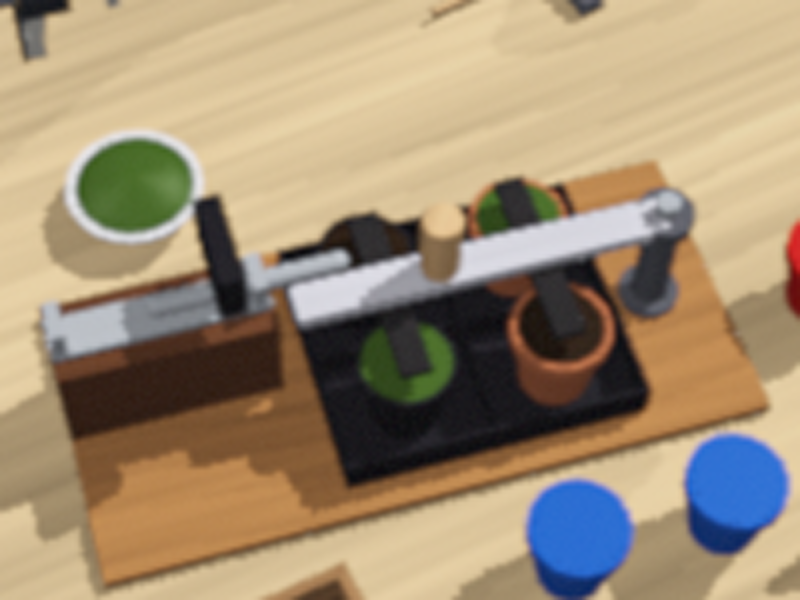

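View pics/top5c.png

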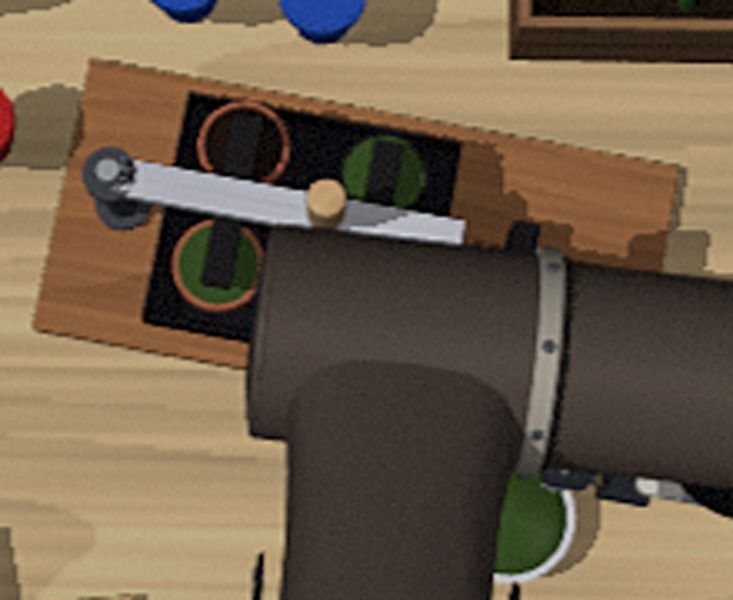

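Scene crop shows the bolt tip (348,259) past the arm's end, the T forward against the guide at (232,300), and the pots and dish unmoved. One last number for the bolt tip.

```bash
python3 - <<'E'
from fit import *
th=r.x[2];c,sn=np.cos(th),np.sin(th)
def car(Q): d=Q[:2]-r.x[:2];return np.array([c*d[0]+sn*d[1],-sn*d[0]+c*d[1]]).round(1)
print(car(back("scene",*s(348,259),108)),"expected y ~",-138.5+85, car(back("top",*t(327,190),170)))
print(robot.sense()["force"].round(1)); robot.sign_off()
E
```

```text
[-26.2 -52.6] expected y ~ -53.5 [2.7 1.2]
[ 0.4 -0.   0.4]
the job is handed in; nothing more can be done
```

The job is done and handed in at about 20 s of the 54 s allowed; the sign-off gives no verdict.

**What I did:**
1. Gripped the T-grip and drew it back to a hard stop, which read 55 N at the wrist.
2. Gripped the knob and swung the arm in along its arc to its stop, at about 37 N.
3. Slid the T-grip forward about 80.5 mm to its other stop, at 23 N. That matches the 80 mm stroke.
4. Released and moved clear.

**Last checks:**
- **Bolt:** the tip measures carrier y = -52.6 mm, against about -53.5 mm expected when fully forward.
- **Arm:** just after I released it, the knob put the angle at 0.033 rad and the arm's tip at -0.017 rad in the same picture. These disagree by 0.05 rad, which is as large as the tolerance. A final top-view check put the knob within 3 mm of its stopped position.
- **Pots and dish:** they look upright and unmoved in the scene picture. In the last top view my arm hid one pot, the T-grip and part of the dish, so those were judged from the scene camera only.
- **Other bench items:** I did not measure the root hook, tamper or clip at the end. The arm's path stayed well above the bench there.
- **Robot:** force was about 0 N at the end, with nothing touched.

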